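# Run the sprung glass carriage along the trough and brake it at the serving mark

### The job

Run the heavy carriage with the tumbler on it along the trough towards the players' end (the robot's right) and bring it to rest with the face of its leading buffer level with the brass pointer, then take the hand away so that it stays there by itself for at least three seconds. It rolls almost without friction and its end buffers are springy: push and brake it gently against the faces of the two buffers only, with no hand on its top or on the tumbler, never let it strike the stop at the end of the trough, and keep the tumbler standing in the middle. Leave the other things on the table where they are.

Things in the scene. Friction and masses are not known exactly. Their poses are not given: they have to be found in the camera images.
- trough: Fixed straight wooden trough, open above, 860 long, 148 wide. Origin: centre of its underside on the table. Its y axis runs along it; the carriage travels towards its -y end (about the robot's right). Floor 8 thick; walls 12 thick, 68 high, 124 clear between them. Closed at the +y end by a block with its face at y = +420 mm, at the -y end by the stop. All in mm.
- carriage: Heavy wooden block on ball bearings, rolls only along the trough's y: 112 mm wide, 132 long without and 200 with its two sprung buffer heads. Origin: middle, 8 mm above the table, axes as the trough's. Block 16 to 64 mm above the table, cork mat on top up to 68. In all about 2.4 kg (+-25 %) without tumbler; drag 0.33 N per m/s plus 0.005 N: coasts with a time constant of 8 s.
- front_face (a point): Middle of the top edge of the leading (-y) buffer's face, 58 mm above the table, 100 mm from the carriage's origin when not pressed. Each buffer head is a solid rubber-faced block 104 mm wide, 18 to 58 mm above the table, with a steel cap 3 mm higher; it springs straight into the carriage: 60 N/m, no preload, 26 mm stroke, hardly damped, so the carriage bounces off anything that stands still.
- back_face (a point): The same point of the trailing (+y) buffer: same size, spring and offset, 100 mm from the carriage's origin on the +y side when not pressed.
- pointer: Brass pointer clip, 16 mm along the trough, 30 mm across, up to 18 mm high, on top of the wall farther from the robot. Origin: its middle on the wall top, 68 mm above the table; axes as the trough's. This is the serving mark: the leading buffer's face must stand level with its middle along y, within 15 mm. It lies 90 to 170 mm short of the stop's face.
- tumbler: Glass tumbler, open above, 68 mm across the rim, 90 mm high, 0.25 kg, standing loose on the middle of the carriage's mat, its rim 158 mm above the table. Origin: centre of its foot. It must not be touched.
- dice_cup: Bystander: wooden dice cup, 70 mm across, 85 mm high, far side. Origin: centre of foot.
- mug: Bystander: white mug, 80 mm across, 95 mm high, far side. Origin: centre of foot.
- domino_box: Bystander: wooden domino box 60 x 170 x 40 mm, far side. Origin: centre of underside.
- draught0: Bystander: light draughtsman, 32 mm across, 8 mm high, on the chequered board beyond the trough. Origin: centre of underside.
- draught1: Bystander: dark draughtsman, 32 mm across, 8 mm high, on the chequered board beyond the trough. Origin: centre of underside.
- stop_face (a point): Middle of the stop's face, top edge: the stop is a fixed block across the trough's -y end, its face at y = -400 mm in the trough's frame, 64 mm high. The leading buffer must never reach it.
Mind the look-alikes: they are no part of the job. Leave any green or purple look-alike of the tumbler alone.

How it is judged:
On the way, in this order (a step that is already met when the one before it is completed fails the run):
1. the carriage is on its way, at least 60 mm from its start (distance of carriage from where it was at the start of the episode above 0.06 m).
2. the carriage stands at the mark by itself, hand off, for 3 s (y of front_face in the frame of pointer between -0.015 and 0.015 m and linear speed of carriage below 0.008 m/s and contact force between the arm and carriage below 0.05 N), for 3 s.
At the end, for the whole second after the job is handed in: The leading buffer's face is within 15 mm of the pointer along the trough, slower than 8 mm/s, hand off; the tumbler stands upright (within 0.15 rad) on it within 25-30 mm of the middle (y of front_face in the frame of pointer between -0.015 and 0.015 m and linear speed of carriage below 0.008 m/s and angle between tumbler's own z axis and vertical below 0.15 rad and y of tumbler in the frame of carriage between -0.03 and 0.03 m and x of tumbler in the frame of carriage between -0.025 and 0.025 m and z of tumbler in the frame of carriage between 0.055 and 0.066 m); the robot touches nothing.
It fails at once if the carriage strikes the stop (contact force between carriage and trough above 0.5 N).
It fails at once if the carriage is hit hard (over 25 N) (contact force between the arm and carriage above 25 N).
It fails at once if the hand bears on the top of the carriage (contact force between the arm and carriage_c1 above 1 N or contact force between the arm and front_buffer_c1 above 1 N or contact force between the arm and back_buffer_c1 above 1 N).
It fails at once if the tumbler is touched by the robot or tips (contact force between the arm and tumbler above 0.5 N or angle between tumbler's own z axis and vertical above 0.35 rad).
It fails at once if a bystander is disturbed by more than 30 mm (distance of any of dice_cup, mug, domino_box, draught0, draught1 from where it was at the start of the episode above 0.03 m).
It also fails if it takes over 38 s, if anything falls off the work surface, if the arm or the gripper's body presses on something with over 40 N, if the wrist force passes 120 N, or if a joint passes its speed limit or range.

### The arm

A 6-joint arm with a two-finger parallel gripper is mounted at the origin on the work surface. World frame = base frame: x ahead of the robot, y to its left, z up, the work surface at z = 0. Lengths are in m, angles in rad, forces in N, time in s.
With the tool pointing down it reaches from about 0.325 to 0.9 m from the base axis. Payload 6.1 kg.
Tool frame: the origin (TCP) lies midway between the tips of the shut fingers; the grasp point (between the pads) lies 19 mm behind it; z points along the fingers, y is the line along which they close (so a half turn about z gives the same grasp; the last joint's range is limited). The gripper opens to 85 mm and grips with 20 to 120 N. Pads are 22 mm wide; open, the fingers measure 114 mm over their backs; the gripper's body (76 mm by 85 mm) begins 54 mm behind the grasp point. The pads swing forward as they close: fully open they stand 13 mm farther back than shut.
Start: joints at [-1.296, 0.22, 1.526, -0, 1.395, -0.126], TCP at [0.244, -0.575, 0.206] pointing down, gripper open.
Joint ranges: [-2.98, 2.98], [-0.91, 2.08], [0.09, 2.57], [-1.24, 4.39], [0.2, 2.65], [-2.68, 2.68]. Speed limits (rad/s): [2.57, 2.57, 3.01, 3.14, 3.14, 3.14].

### API

Orientations are given as a rotation vector (axis times angle).
In Python, from workcell import ctrl gives the robot as it stands.
- The arm moves only by the tool apply_moves, never from a script. Its argument "steps" is a list of rows, each a list of 5 numbers: the shift along the tool's x, y, z in units of 60 mm (1.0 is 60 mm), then the turn about the tool's z in units of 6 degrees (1.0 is 6 degrees), then the closure, from -1 (fully open) to 1 (shut). A call has 1 to 12 rows; each row is the pose to reach, as a shift and turn from the pose commanded when the call began, along the tool's axes at that moment; what a row does not reach only later rows make up. A row lasts 1/8 s, in which the tool goes at most 62.5 mm and 10.7 degrees, less where a joint would pass 70% of its speed; a pose out of reach is approached as far as the arm can. A call with a gripper value outside its range is refused whole. The fingers move at their own pace and stop on an object; "grip_force" is the grip in N (left out, the last holds). Time passes only in rows, so rows that repeat a pose let the fingers close. It gives the time, the measured TCP pose, the force, the opening and the grip force at its end, in the units of the state.
- ctrl.get_state(): the state, without advancing time (a new reading comes with each control period).
- ctrl.get_image(name): name is "scene" or "top" or "wrist"; returns a dict with "pixels" (420x560x3 uint8, red, green, blue), "mtx" (3x3 intrinsics, pixels), "R" (3x3) and "t" (3): a world point X has camera coordinates R X + t. Camera axes: x right, y down, z forward; pixel columns grow to the right and rows downward; lengths in m; the calibration is good to about 2 mm. The wrist camera is an equidistant fisheye: a pixel r from the principal point sees the ray r / f radians off the axis. A picture is of the moment at which its call begins. There is no depth.
- ctrl.job_done(): hands the job in; it is judged then, once.
The state is a dict: "clock": time; "qpos": joint angles; "dq": joint speeds; "tau": joint torques, N m; "ee_pos": TCP position; "eef_rot": TCP orientation; "ft_force": force on the tool from outside, world axes, zero at the start; "ft_torque": the same for the moment, N m; "grip_width": finger opening in m; "grasp_force": force on a finger pad.
Only numpy, scipy, OpenCV 4.12 (cv2) and the standard library are available. Lean on these libraries where they do the work, as an engineer would, in place of code of your own. Each camera call takes 0.05 s, during which the arm holds its last target. There are 200 camera calls.

## Working session

There is one attempt and no reset: what is moved stays moved. The work goes in short steps, Python scripts to look and compute and a tool call to move; the robot and the scene stay as the last step left them, time stands still between calls to the robot, and variables do not carry over. Pictures are saved under pics/ and viewed, at most 10 in all, crops included, and the job is handed in when it is done.

Besides the shell and the picture viewer there is one more tool, called after "Emit:" as name([rows], argument=value, ...), one row to a line, values as JSON. apply_moves: Moves the arm, as the interface text tells. Its arguments: {"type":"object","properties":{"steps":{"type":"array"},"grip_force":{"type":"number"}},"required":["steps"]}

```bash
mkdir -p pics
cat > h.py <<'E'
import numpy as np, cv2
from workcell import ctrl
def ray(im,u,v):
    K=im["mtx"];d=np.linalg.inv(K)@[u,v,1];R=np.array(im["R"]);t=np.array(im["t"])
    return -R.T@t, R.T@d
def onz(im,u,v,z):
    c,d=ray(im,u,v);return c+d*(z-c[2])/d[2]
E
python3 - <<'E'
from h import *
import pickle
s=ctrl.get_state();print({k:np.round(v,4) for k,v in s.items()})
D={}
for n in("scene","top"):
    im=ctrl.get_image(n);D[n]=im
    cv2.imwrite(f"pics/{n}0.png",cv2.resize(im["pixels"][:,:,::-1],(784,588),interpolation=cv2.INTER_CUBIC))
    R=np.array(im["R"]);print(n,im["mtx"],-R.T@np.array(im["t"]))
pickle.dump(D,open("d0.pkl","wb"))
E
```

```text
{'clock': np.float64(0.0), 'qpos': array([-1.2961,  0.2212,  1.5276,  0.    ,  1.3947, -0.1261]), 'dq': array([ 0.0008, -0.0001, -0.0003, -0.0016, -0.0005, -0.0018]), 'tau': array([ 3.00000e-04, -4.96898e+01, -3.89394e+01, -1.00000e-04,
        1.13000e-02, -0.00000e+00]), 'ee_pos': array([ 0.2437, -0.5749,  0.2054]), 'eef_rot': array([-3.0769e+00, -6.2490e-01,  2.0000e-04]), 'ft_force': array([ 0.6293, -0.2711, -0.1967]), 'ft_torque': array([ 0.0126, -0.0271,  0.0073]), 'grasp_force': np.float64(0.0), 'grip_width': np.float64(0.0854)}
scene [[396.29629582   0.         279.60729038]
 [  0.         396.29629582 211.56516131]
 [  0.           0.           1.        ]] [ 1.20966239 -0.30201528  0.7718361 ]
top [[440.17753468   0.         277.55506218]
 [  0.         440.17753468 210.62706004]
 [  0.           0.           1.        ]] [0.29097058 0.06142916 1.32787122]
```

View pics/scene0.png

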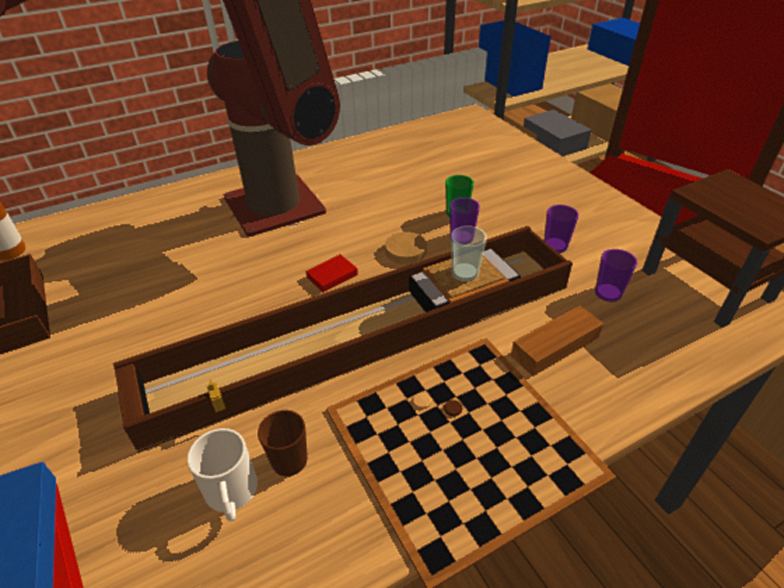

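View pics/top0.png

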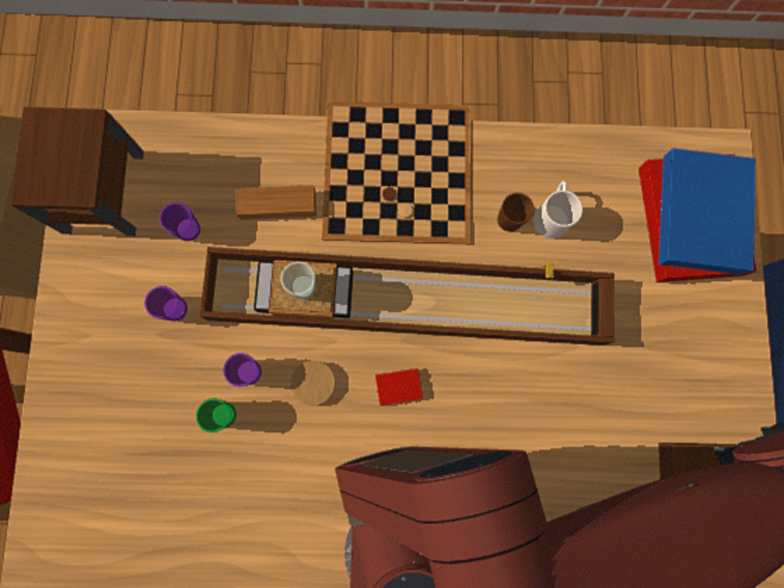

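Candidates for the tumbler in the top view: clear glass (298,281) on the carriage; purple (180,220), (166,303) and (242,370); green (215,414). The clear one on the cork mat is the target. The pointer is the brass clip at (549,270), and the leading buffer is the dark-faced head at (343,290). I'll check this in a close crop.

Run:
```python
import pickle,cv2
from h import *
D=pickle.load(open("d0.pkl","rb"));p=D["top"]["pixels"][:,:,::-1]
a=cv2.resize(p[170:250,140:270],(780,480),interpolation=cv2.INTER_CUBIC)
b=cv2.resize(p[180:250,340:445],(780,520),interpolation=cv2.INTER_CUBIC)
c=np.vstack([cv2.resize(a,(488,300)),cv2.resize(b,(450,300))[:, :450].copy() if 0 else cv2.copyMakeBorder(cv2.resize(b,(450,300)),0,0,0,38,0)])
cv2.imwrite("pics/crop.png",c)
im=D["top"]
s=560/784
for n,u,v,z in [("c+far",208,249,.068),("c-far",613,274,.068),("c-near",612,342,.068),("c+near",203,318,.068),("ptr",549,270,.075),("front",352,290,.06)]:
    print(n,np.round(onz(im,u*s,v*s,z),4))
```

```text
c+far [0.6072 0.4188 0.068 ]
c-far [ 0.5768 -0.4333  0.068 ]
c-near [ 0.4328 -0.425   0.068 ]
c+near [0.4614 0.4182 0.068 ]
ptr [ 0.5801 -0.2958  0.075 ]
front [0.5294 0.1154 0.06  ]
```

View pics/crop.png

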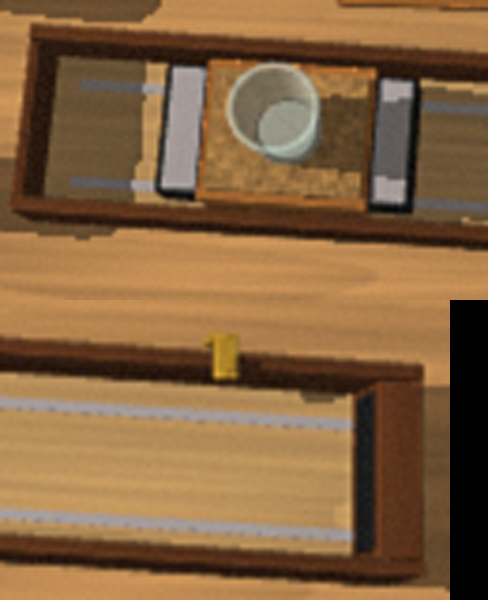

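The crop confirms it: the clear tumbler stands on the cork mat between two steel-capped buffers, the leading one's face is at about (418,145), and the pointer is at (225,357). Next I need numeric profiles along the trough.

```bash
cat >> h.py <<'E'
def px(im,X):
    c=np.asarray(X)@np.array(im["R"]).T+np.array(im["t"]);p=c@np.array(im["mtx"]).T
    return p[...,:2]/p[...,2:]
O=np.array([.5195,-.005]);A=.0345
EY=np.array([np.sin(A),np.cos(A)]);EX=np.array([np.cos(A),-np.sin(A)])
def strip(im,x0,x1,z,y0=.45,y1=-.45):
    "rectified picture: rows x (mm), cols along trough from y0 to y1 (mm), at height z"
    xs=np.arange(x1,x0,-.001);ys=np.arange(y0,y1,-.001)
    P=O+xs[:,None,None]*EX+ys[None,:,None]*EY
    P=np.dstack([P,np.full(P.shape[:2],z)])
    m=px(im,P).astype(np.float32)
    return cv2.remap(im["pixels"],m[...,0],m[...,1],cv2.INTER_LINEAR)
def tr(P):
    d=np.asarray(P)[:2]-O;return np.array([d@EX,d@EY])
E
python3 - <<'E'
import pickle
from h import *
D=pickle.load(open("d0.pkl","rb"))
rows=[]
for n in("top","scene"):
    im=D[n];rows+= [strip(im,-.09,.09,.061),strip(im,-.09,.09,.068)]
    h=cv2.cvtColor(im["pixels"],cv2.COLOR_RGB2HSV)
    m=((abs(h[...,0].astype(int)-24)<5)&(h[...,1]>170)&(h[...,2]>110)).astype(np.uint8)
    k,l,st,c=cv2.connectedComponentsWithStats(m)
    for i in range(1,k):
        if st[i,4]>8:
            for z in(.072,.077,.082): print(n,st[i],np.round(c[i],1),z,np.round(tr(onz(im,*c[i],z)),4))
v=np.vstack(rows)[:,:,::-1].copy()
for x in range(0,900,50): cv2.line(v,(x,0),(x,720),(0,255,0) if x%100==50 else (90,90,90),1)
cv2.imwrite("pics/strips.png",cv2.resize(v,(800,600)))
E
```

```text
top [388 188   7  10  54] [391.7 192.2] 0.072 [ 0.0731 -0.2882]
top [388 188   7  10  54] [391.7 192.2] 0.077 [ 0.0719 -0.2868]
top [388 188   7  10  54] [391.7 192.2] 0.082 [ 0.0707 -0.2854]
scene [151 274   7  11  33] [153.6 279.6] 0.072 [ 0.0736 -0.2882]
scene [151 274   7  11  33] [153.6 279.6] 0.077 [ 0.078  -0.2881]
scene [151 274   7  11  33] [153.6 279.6] 0.082 [ 0.0825 -0.288 ]
```

View pics/strips.png

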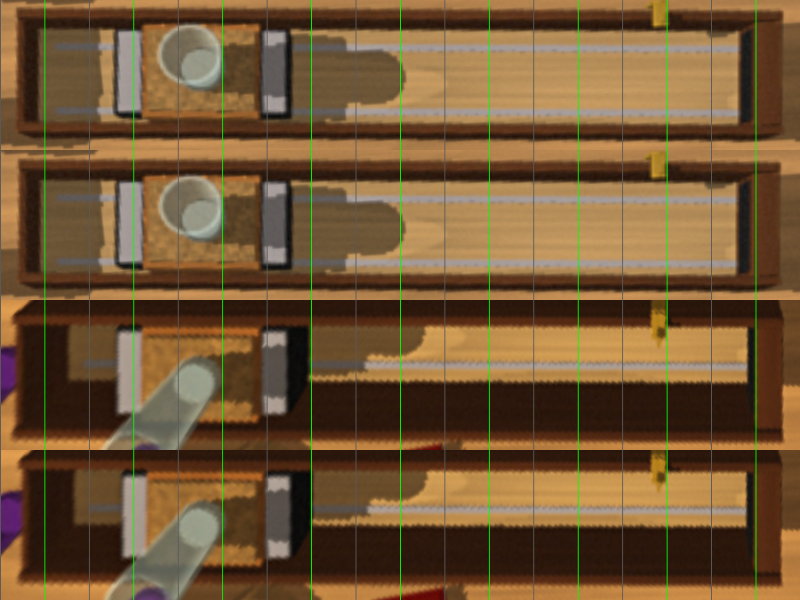

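The caps lie at about trough y +0.32 and +0.125, so the leading face is at about +0.122 and the pointer at -0.288. The carriage has about 0.41 m to go. I'll move with the tool x axis along the trough's +y.

Emit:
apply_moves([
  [0.66, -0.78, -0.3, -0.9, 1],
  [1.32, -1.57, -0.6, -1.8, 1],
  [1.97, -2.35, -0.6, -2.7, 1],
  [2.63, -3.14, -0.6, -3.6, 1],
  [3.29, -3.92, -0.6, -4.5, 1],
  [3.95, -4.7, -0.6, -5.4, 1],
  [4.6, -5.49, -0.6, -6.3, 1],
  [5.26, -6.27, -0.6, -7.2, 1],
  [5.92, -7.06, -0.6, -8.1, 1],
  [6.58, -7.84, -0.6, -9.0, 1],
  [7.24, -8.62, -0.6, -9.9, 1],
  [7.9, -9.4, -0.6, -10.85, 1],
], grip_force=20)

```text
clock: 1.6
ee_pos: [0.4603, 0.1309, 0.2424]
eef_rot: [2.254, 2.187, 0.0]
ft_force: [0.4, -0.8, 0.2]
grip_width: 0.0
grasp_force: 0.0
```

```bash
cat >> h.py <<'E'
def runs(f,th=.55,mn=8):
    b=np.r_[0,(f>th).astype(int),0];d=np.diff(b);s=np.where(d==1)[0];e=np.where(d==-1)[0]
    return [(round(.45-a*.001,4),round(.45-c*.001,4)) for a,c in zip(s,e) if c-a>=mn]
def track(names=("top","scene"),save=None):
    for n in names:
        im=ctrl.get_image(n);t=ctrl.get_state()["clock"]
        x0,x1=(-.045,.045) if n=="top" else (.0,.045)
        h=cv2.cvtColor(strip(im,x0,x1,.061),cv2.COLOR_RGB2HSV)
        g=(h[...,1]<60)&(h[...,2]>60)
        print(n,round(float(t),3),runs(g.mean(0)))
        if save: cv2.imwrite(f"pics/{save}_{n}.png",im["pixels"][:,:,::-1])
def hand():
    s=ctrl.get_state();p=s["ee_pos"];R=cv2.Rodrigues(np.array(s["eef_rot"]))[0]
    print("t",round(float(s["clock"]),3),"hand trough",np.round(tr(p),4),"z",round(float(p[2]),4),"toolx deg",round(np.degrees(np.arctan2(R[1,0],R[0,0])),2),"zax",np.round(R[:,2],3),"F",np.round(s["ft_force"],2),"q6",round(float(s["qpos"][5]),2))
E
python3 -c "
from h import *
hand();track()"
```

```text
t 1.6 hand trough [-0.0638  0.1338] z 0.2424 toolx deg 88.27 zax [ 0. -0. -1.] F [ 0.4  -0.81  0.18] q6 0.14
top 1.65 [(np.float64(0.319), np.float64(0.3))]
scene 1.7 [(np.float64(0.318), np.float64(0.293)), (np.float64(0.154), np.float64(0.128))]
```

Emit:
apply_moves([
  [1.0, 0.27, 0, 0, 1],
  [2.0, 0.54, 0, 0, 1],
  [2.95, 0.8, 0, 0, 1],
  [3.95, 1.06, 0, 0, 1],
  [3.95, 1.06, 0.9, 0, 1],
  [3.95, 1.06, 1.8, 0, 1],
  [3.95, 1.06, 2.6, 0, 1],
  [3.95, 1.06, 3.2, 0, 1],
  [3.95, 1.06, 3.47, 0, 1],
  [3.95, 1.06, 3.47, 0, 1],
])

```text
clock: 2.95
ee_pos: [0.5312, 0.3627, 0.0333]
eef_rot: [-2.259, -2.182, 0.004]
ft_force: [-0.6, 1.1, 0.3]
grip_width: -0.0001
grasp_force: 0.0
```

```bash
python3 -c "
from h import *
hand();track(save='b')
v=np.hstack([cv2.imread('pics/b_top.png')[150:290,120:320],cv2.imread('pics/b_scene.png')[120:260,250:450]])
cv2.imwrite('pics/b.png',cv2.resize(v,None,fx=2,fy=2,interpolation=cv2.INTER_CUBIC))"
```

```text
t 2.95 hand trough [-0.001   0.3679] z 0.0333 toolx deg 88.03 zax [-0.002 -0.001 -1.   ] F [-0.64  1.05  0.27] q6 0.51
top 3.0 [(np.float64(0.318), np.float64(0.291)), (np.float64(0.258), np.float64(0.205)), (np.float64(0.156), np.float64(0.129))]
scene 3.05 [(np.float64(0.317), np.float64(0.293)), (np.float64(0.154), np.float64(0.128))]
```

View pics/b.png

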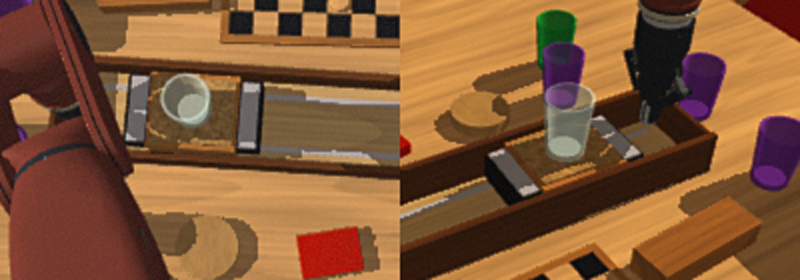

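The hand is in the trough behind the trailing buffer: the fingers show at about (645,110) in the crop, clear of the tumbler. I'll push at a steady 40 mm/s, so the sprung bounce should send the carriage off at about 80 mm/s.

Emit:
apply_moves([
  [-0.2, 0, 0, 0, 1],
  [-0.4, 0, 0, 0, 1],
  [-0.483, 0, 0, 0, 1],
  [-0.567, 0, 0, 0, 1],
  [-0.65, 0, 0, 0, 1],
  [-0.733, 0, 0, 0, 1],
  [-0.817, 0, 0, 0, 1],
  [-0.9, 0, 0, 0, 1],
  [-0.983, 0, 0, 0, 1],
  [-1.067, 0, 0, 0, 1],
  [-1.15, 0, 0, 0, 1],
  [-1.233, 0, 0, 0, 1],
])

```text
clock: 4.55
ee_pos: [0.5293, 0.2891, 0.0343]
eef_rot: [2.259, 2.184, -0.0]
ft_force: [-0.2, -1.0, 0.6]
grip_width: -0.0
grasp_force: 0.0
```

```bash
python3 -c "
from h import *
hand();track()
for i in range(4): track(['scene'])
track();hand()"
```

```text
t 4.55 hand trough [-0.0003  0.2943] z 0.0343 toolx deg 88.06 zax [ 0. -0. -1.] F [-0.25 -1.02  0.6 ] q6 0.4
top 4.6 [(np.float64(0.207), np.float64(0.166)), (np.float64(0.12), np.float64(0.093))]
scene 4.65 [(np.float64(0.277), np.float64(0.252)), (np.float64(0.114), np.float64(0.088))]
scene 4.7 [(np.float64(0.273), np.float64(0.249)), (np.float64(0.11), np.float64(0.084))]
scene 4.75 [(np.float64(0.27), np.float64(0.245)), (np.float64(0.107), np.float64(0.081))]
scene 4.8 [(np.float64(0.266), np.float64(0.241)), (np.float64(0.103), np.float64(0.077))]
scene 4.85 [(np.float64(0.263), np.float64(0.238)), (np.float64(0.1), np.float64(0.073))]
top 4.9 [(np.float64(0.255), np.float64(0.232)), (np.float64(0.193), np.float64(0.143)), (np.float64(0.098), np.float64(0.071))]
scene 4.95 [(np.float64(0.256), np.float64(0.231)), (np.float64(0.093), np.float64(0.066))]
t 4.95 hand trough [-0.0003  0.2949] z 0.0343 toolx deg 88.07 zax [ 0.  0. -1.] F [-0.7  -0.61 -0.24] q6 0.4
```

The carriage rolls at 0.070 m/s, which predicts a coast of about 0.35 m, and 0.350 m is needed. I'll follow slower behind it and keep watching.

Emit:
apply_moves([
  [-0.05, 0, 0, 0, 1],
  [-0.15, 0, 0, 0, 1],
  [-0.25, 0, 0, 0, 1],
  [-0.35, 0, 0, 0, 1],
  [-0.45, 0, 0, 0, 1],
  [-0.55, 0, 0, 0, 1],
  [-0.65, 0, 0, 0, 1],
  [-0.75, 0, 0, 0, 1],
  [-0.85, 0, 0, 0, 1],
  [-0.95, 0, 0, 0, 1],
  [-1.05, 0, 0, 0, 1],
  [-1.15, 0, 0, 0, 1],
])

```text
clock: 6.45
ee_pos: [0.5269, 0.2202, 0.0343]
eef_rot: [-2.259, -2.184, 0.0]
ft_force: [0.6, -1.1, 0.7]
grip_width: 0.0002
grasp_force: 0.0
```

```bash
python3 -c "
from h import *
hand();track();track(['top'])"
```

```text
t 6.45 hand trough [-0.0003  0.2253] z 0.0343 toolx deg 88.07 zax [-0. -0. -1.] F [ 0.62 -1.09  0.68] q6 0.29
top 6.5 [(np.float64(0.157), np.float64(0.131)), (np.float64(0.089), np.float64(0.037)), (np.float64(-0.004), np.float64(-0.031))]
scene 6.55 [(np.float64(0.154), np.float64(0.129)), (np.float64(-0.009), np.float64(-0.035))]
top 6.6 [(np.float64(0.152), np.float64(0.125)), (np.float64(0.083), np.float64(0.032)), (np.float64(-0.01), np.float64(-0.037))]
```

Emit:
apply_moves([
  [-0.05, 0, 0, 0, 1],
  [-0.1, 0, 0, 0, 1],
  [-0.15, 0, 0, 0, 1],
  [-0.2, 0, 0, 0, 1],
  [-0.25, 0, 0, 0, 1],
  [-0.3, 0, 0, 0, 1],
  [-0.35, 0, 0, 0, 1],
  [-0.4, 0, 0, 0, 1],
  [-0.45, 0, 0, 0, 1],
  [-0.5, 0, 0, 0, 1],
  [-0.55, 0, 0, 0, 1],
  [-0.6, 0, 0, 0, 1],
])

```text
clock: 8.1
ee_pos: [0.5257, 0.1844, 0.0343]
eef_rot: [-2.259, -2.184, 0.0]
ft_force: [0.1, -0.4, 0.3]
grip_width: -0.0
grasp_force: 0.0
```

```bash
python3 -c "
from h import *
hand();track();track(['top']);track(['top'])"
```

```text
t 8.1 hand trough [-0.0003  0.1895] z 0.0343 toolx deg 88.06 zax [-0.  0. -1.] F [ 0.13 -0.39  0.3 ] q6 0.23
top 8.15 [(np.float64(0.073), np.float64(0.046)), (np.float64(0.001), np.float64(-0.053)), (np.float64(-0.088), np.float64(-0.115))]
scene 8.2 [(np.float64(0.07), np.float64(0.044)), (np.float64(-0.092), np.float64(-0.118))]
top 8.25 [(np.float64(0.068), np.float64(0.042)), (np.float64(-0.004), np.float64(-0.058)), (np.float64(-0.093), np.float64(-0.12))]
top 8.3 [(np.float64(0.066), np.float64(0.039)), (np.float64(-0.005), np.float64(-0.059)), (np.float64(-0.095), np.float64(-0.122))]
```

The latest readings predict about 27 mm of overshoot, so I'll cross over to the front and catch the carriage with a retreating hand at half its speed.

Emit:
apply_moves([
  [0, 0, -0.95, 0, 1],
  [0, 0, -1.9, 0, 1],
  [-0.3, 0, -2.8, 0, 1],
  [-1.0, 0, -3.45, 0, 1],
  [-2.0, 0, -3.45, 0, 1],
  [-3.0, 0, -3.45, 0, 1],
  [-4.0, 0, -3.45, 0, 1],
  [-5.0, 0, -3.45, 0, 1],
  [-6.0, 0, -3.45, 0, 1],
  [-7.0, 0, -3.45, 0, 1],
  [-8.0, 0, -3.45, 0, 1],
  [-8.33, 0, -3.45, 0, 1],
])

```text
clock: 9.8
ee_pos: [0.5081, -0.318, 0.241]
eef_rot: [-2.262, -2.18, 0.001]
ft_force: [-0.4, 0.1, -0.6]
grip_width: -0.0001
grasp_force: 0.0
```

```bash
python3 -c "
from h import *
hand();track()"
```

```text
t 9.8 hand trough [-0.0006 -0.3132] z 0.241 toolx deg 87.88 zax [-0. -0. -1.] F [-0.41  0.08 -0.65] q6 -0.65
top 9.85 [(np.float64(0.006), np.float64(-0.023)), (np.float64(-0.087), np.float64(-0.127)), (np.float64(-0.157), np.float64(-0.184))]
scene 9.9 [(np.float64(0.003), np.float64(-0.024)), (np.float64(-0.161), np.float64(-0.186))]
```

Emit:
apply_moves([
  [0, 0, 1.0, 0, 1],
  [0, 0, 2.0, 0, 1],
  [0, 0, 2.9, 0, 1],
  [0, 0, 3.3, 0, 1],
  [0, 0, 3.45, 0, 1],
  [0, 0, 3.45, 0, 1],
  [0, 0, 3.45, 0, 1],
])

```text
clock: 10.78
ee_pos: [0.5102, -0.3154, 0.0363]
eef_rot: [2.256, 2.182, 0.001]
ft_force: [-0.3, 0.6, 0.4]
grip_width: -0.0002
grasp_force: 0.0
```

```bash
python3 -c "
from h import *
hand();track();track()"
```

```text
t 10.775 hand trough [ 0.0015 -0.3105] z 0.0363 toolx deg 88.09 zax [ 0.003 -0.002 -1.   ] F [-0.26  0.62  0.39] q6 -0.65
top 10.825 [(np.float64(-0.026), np.float64(-0.055)), (np.float64(-0.105), np.float64(-0.113)), (np.float64(-0.119), np.float64(-0.161)), (np.float64(-0.189), np.float64(-0.216))]
scene 10.875 [(np.float64(-0.029), np.float64(-0.056)), (np.float64(-0.192), np.float64(-0.219))]
top 10.925 [(np.float64(-0.029), np.float64(-0.058)), (np.float64(-0.124), np.float64(-0.164)), (np.float64(-0.192), np.float64(-0.22))]
scene 10.975 [(np.float64(-0.032), np.float64(-0.059)), (np.float64(-0.195), np.float64(-0.221))]
```

Emit:
apply_moves([
  [0.1, -0.02, 0, 0, 1],
  [0.2, -0.02, 0, 0, 1],
  [0.3, -0.02, 0, 0, 1],
  [0.4, -0.02, 0, 0, 1],
  [0.48, -0.02, 0, 0, 1],
  [0.48, -0.02, 0, 0, 1],
  [0.48, -0.02, 0, 0, 1],
])

```text
clock: 11.85
ee_pos: [0.5087, -0.2862, 0.0344]
eef_rot: [2.258, 2.184, -0.0]
ft_force: [-0.2, 0.1, -0.3]
grip_width: -0.0002
grasp_force: 0.0
```

```bash
python3 -c "
from h import *
hand();track();track()"
```

```text
t 11.85 hand trough [-0.0011 -0.2814] z 0.0344 toolx deg 88.07 zax [ 0. -0. -1.] F [-0.2   0.08 -0.32] q6 -0.61
top 11.9 [(np.float64(-0.057), np.float64(-0.085)), (np.float64(-0.138), np.float64(-0.149)), (np.float64(-0.15), np.float64(-0.194)), (np.float64(-0.22), np.float64(-0.246))]
scene 11.95 [(np.float64(-0.059), np.float64(-0.086)), (np.float64(-0.223), np.float64(-0.248))]
top 12.0 [(np.float64(-0.059), np.float64(-0.087)), (np.float64(-0.141), np.float64(-0.149)), (np.float64(-0.152), np.float64(-0.197)), (np.float64(-0.222), np.float64(-0.247))]
scene 12.05 [(np.float64(-0.061), np.float64(-0.089)), (np.float64(-0.225), np.float64(-0.251))]
```

Emit:
apply_moves([
  [-0.022, 0, 0, 0, 1],
  [-0.043, 0, 0, 0, 1],
  [-0.065, 0, 0, 0, 1],
  [-0.087, 0, 0, 0, 1],
  [-0.108, 0, 0, 0, 1],
  [-0.13, 0, 0, 0, 1],
  [-0.152, 0, 0, 0, 1],
  [-0.173, 0, 0, 0, 1],
  [-0.195, 0, 0, 0, 1],
  [-0.217, 0, 0, 0, 1],
  [-0.238, 0, 0, 0, 1],
  [-0.26, 0, 0, 0, 1],
])

```text
clock: 13.55
ee_pos: [0.5081, -0.3018, 0.0343]
eef_rot: [2.259, 2.184, 0.0]
ft_force: [0.4, 0.2, 0.2]
grip_width: 0.0002
grasp_force: 0.0
```

Emit:
apply_moves([
  [-0.022, 0, 0, 0, 1],
  [-0.043, 0, 0, 0, 1],
  [-0.065, 0, 0, 0, 1],
  [-0.087, 0, 0, 0, 1],
])

```text
clock: 14.05
ee_pos: [0.5079, -0.307, 0.0343]
eef_rot: [-2.259, -2.183, 0.0]
ft_force: [-0.2, 0.1, 0.4]
grip_width: -0.0001
grasp_force: 0.0
```

```bash
python3 -c "
from h import *
hand();track();track()"
```

```text
t 14.05 hand trough [-0.0012 -0.3022] z 0.0343 toolx deg 88.06 zax [-0.  0. -1.] F [-0.22  0.12  0.35] q6 -0.64
top 14.1 [(np.float64(-0.103), np.float64(-0.132)), (np.float64(-0.187), np.float64(-0.245))]
scene 14.15 [(np.float64(-0.105), np.float64(-0.132)), (np.float64(-0.268), np.float64(-0.293))]
top 14.2 [(np.float64(-0.105), np.float64(-0.133)), (np.float64(-0.189), np.float64(-0.247))]
scene 14.25 [(np.float64(-0.106), np.float64(-0.133)), (np.float64(-0.269), np.float64(-0.293))]
```

The fingers are slimmer than I assumed, so the catch came late: the face is at about -0.30 with the buffer pressed about 4 mm. I'll let it rebound softly against a hand retreating at about 12.5 mm/s.

Emit:
apply_moves([
  [-0.026, 0, 0, 0, 1],
  [-0.052, 0, 0, 0, 1],
  [-0.078, 0, 0, 0, 1],
  [-0.104, 0, 0, 0, 1],
  [-0.13, 0, 0, 0, 1],
  [-0.156, 0, 0, 0, 1],
])

```text
clock: 15.0
ee_pos: [0.5076, -0.3163, 0.0343]
eef_rot: [2.259, 2.184, 0.0]
ft_force: [-0.7, -0.3, -0.2]
grip_width: -0.0002
grasp_force: 0.0
```

```bash
python3 -c "
from h import *
hand();track();track();track(['scene']);track()"
```

```text
t 15.0 hand trough [-0.0011 -0.3116] z 0.0343 toolx deg 88.06 zax [ 0. -0. -1.] F [-0.66 -0.3  -0.2 ] q6 -0.66
top 15.05 [(np.float64(-0.104), np.float64(-0.133)), (np.float64(-0.189), np.float64(-0.247)), (np.float64(-0.268), np.float64(-0.28))]
scene 15.1 [(np.float64(-0.106), np.float64(-0.133)), (np.float64(-0.27), np.float64(-0.295))]
top 15.15 [(np.float64(-0.104), np.float64(-0.133)), (np.float64(-0.189), np.float64(-0.247)), (np.float64(-0.268), np.float64(-0.28))]
scene 15.2 [(np.float64(-0.106), np.float64(-0.133)), (np.float64(-0.269), np.float64(-0.295))]
scene 15.25 [(np.float64(-0.106), np.float64(-0.133)), (np.float64(-0.269), np.float64(-0.295))]
top 15.3 [(np.float64(-0.104), np.float64(-0.133)), (np.float64(-0.189), np.float64(-0.247)), (np.float64(-0.268), np.float64(-0.28))]
scene 15.35 [(np.float64(-0.105), np.float64(-0.133)), (np.float64(-0.269), np.float64(-0.295))]
```

Emit:
apply_moves([
  [0.02, 0, 0, 0, 1],
  [0.035, 0, 0, 0, 1],
  [0.042, 0, 0, 0, 1],
  [0.05, 0, 0, 0, 1],
  [0.057, 0, 0, 0, 1],
  [0.064, 0, 0, 0, 1],
  [0.072, 0, 0, 0, 1],
  [0.079, 0, 0, 0, 1],
  [0.086, 0, 0, 0, 1],
  [0.094, 0, 0, 0, 1],
  [0.101, 0, 0, 0, 1],
  [0.108, 0, 0, 0, 1],
])

```text
clock: 16.85
ee_pos: [0.5078, -0.3098, 0.0343]
eef_rot: [2.259, 2.184, -0.0]
ft_force: [1.0, -0.5, -0.1]
grip_width: -0.0
grasp_force: 0.0
```

```bash
python3 -c "
from h import *
hand();track()"
```

```text
t 16.85 hand trough [-0.0011 -0.305 ] z 0.0343 toolx deg 88.06 zax [-0. -0. -1.] F [ 1.03 -0.47 -0.11] q6 -0.65
top 16.9 [(np.float64(-0.104), np.float64(-0.133)), (np.float64(-0.189), np.float64(-0.246))]
scene 16.95 [(np.float64(-0.105), np.float64(-0.133)), (np.float64(-0.269), np.float64(-0.295))]
```

Emit:
apply_moves([
  [0.007, 0, 0, 0, 1],
  [0.015, 0, 0, 0, 1],
  [0.022, 0, 0, 0, 1],
  [0.029, 0, 0, 0, 1],
  [0.037, 0, 0, 0, 1],
  [0.044, 0, 0, 0, 1],
  [0.051, 0, 0, 0, 1],
  [0.059, 0, 0, 0, 1],
  [0.066, 0, 0, 0, 1],
  [0.073, 0, 0, 0, 1],
  [0.081, 0, 0, 0, 1],
  [0.088, 0, 0, 0, 1],
])

```text
clock: 18.45
ee_pos: [0.508, -0.3044, 0.0343]
eef_rot: [-2.259, -2.184, -0.0]
ft_force: [0.3, -0.9, 0.0]
grip_width: -0.0002
grasp_force: 0.0
```

```bash
python3 -c "
from h import *
hand();track()"
```

```text
t 18.45 hand trough [-0.0012 -0.2996] z 0.0343 toolx deg 88.06 zax [-0.  0. -1.] F [ 0.26 -0.93  0.02] q6 -0.64
top 18.5 [(np.float64(-0.098), np.float64(-0.127)), (np.float64(-0.182), np.float64(-0.207)), (np.float64(-0.208), np.float64(-0.24))]
scene 18.55 [(np.float64(-0.099), np.float64(-0.127)), (np.float64(-0.263), np.float64(-0.289))]
```

Emit:
apply_moves([
  [-0.1, 0, 0, 0, 1],
  [-0.25, 0, 0, 0, 1],
  [-0.4, 0, 0, 0, 1],
  [-0.5, 0, 0, 0, 1],
  [-0.5, 0, -0.6, 0, 1],
  [-0.5, 0, -1.4, 0, 1],
  [-0.5, 0, -2.2, 0, 1],
  [-0.5, 0, -3.0, 0, 1],
  [-0.5, 0, -3.5, 0, 1],
  [-0.5, 0, -3.5, 0, 1],
])

```text
clock: 19.8
ee_pos: [0.5084, -0.336, 0.248]
eef_rot: [2.254, 2.179, 0.001]
ft_force: [0.4, 0.6, -0.5]
grip_width: 0.0001
grasp_force: 0.0
```

```bash
python3 -c "
from h import *
hand();track();track()"
```

```text
t 19.8 hand trough [ 3.000e-04 -3.312e-01] z 0.248 toolx deg 88.05 zax [ 0.005 -0.004 -1.   ] F [ 0.38  0.55 -0.53] q6 -0.68
top 19.85 [(np.float64(-0.093), np.float64(-0.122)), (np.float64(-0.176), np.float64(-0.234)), (np.float64(-0.257), np.float64(-0.283))]
scene 19.9 [(np.float64(-0.094), np.float64(-0.121)), (np.float64(-0.258), np.float64(-0.283))]
top 19.95 [(np.float64(-0.093), np.float64(-0.122)), (np.float64(-0.176), np.float64(-0.233)), (np.float64(-0.256), np.float64(-0.283))]
scene 20.0 [(np.float64(-0.094), np.float64(-0.121)), (np.float64(-0.258), np.float64(-0.283))]
```

Emit:
apply_moves([
  [0, 0, 0, 0, 1],
  [0, 0, 0, 0, 1],
  [0, 0, 0, 0, 1],
  [0, 0, 0, 0, 1],
  [0, 0, 0, 0, 1],
  [0, 0, 0, 0, 1],
  [0, 0, 0, 0, 1],
  [0, 0, 0, 0, 1],
  [0, 0, 0, 0, 1],
  [0, 0, 0, 0, 1],
])

```text
clock: 21.25
ee_pos: [0.507, -0.3345, 0.2443]
eef_rot: [2.259, 2.184, 0.0]
ft_force: [-0.4, 0.5, 0.6]
grip_width: 0.0001
grasp_force: 0.0
```

```bash
python3 -c "
from h import *
track();track(save='e')
v=strip(ctrl.get_image('scene'),-.09,.09,.061);w=strip(ctrl.get_image('top'),-.09,.09,.061)
cv2.imwrite('pics/e.png',cv2.resize(np.vstack([w,v])[:,:,::-1],(800,320)))"
```

```text
top 21.3 [(np.float64(-0.092), np.float64(-0.12)), (np.float64(-0.174), np.float64(-0.232)), (np.float64(-0.254), np.float64(-0.281))]
scene 21.35 [(np.float64(-0.092), np.float64(-0.12)), (np.float64(-0.256), np.float64(-0.282))]
top 21.4 [(np.float64(-0.091), np.float64(-0.12)), (np.float64(-0.174), np.float64(-0.232)), (np.float64(-0.254), np.float64(-0.281))]
scene 21.45 [(np.float64(-0.092), np.float64(-0.12)), (np.float64(-0.256), np.float64(-0.282))]
```

View pics/e.png

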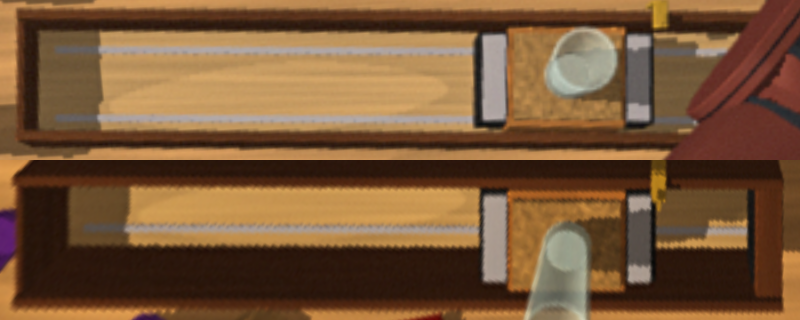

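The leading face, at strip column 654, is level with the pointer at about 658; it has all but stopped, and the tumbler stands in the middle. I'll wait out the three seconds with the hand clear above.

Emit:
apply_moves([
  [0, 0, 0, 0, 1],
  [0, 0, 0, 0, 1],
  [0, 0, 0, 0, 1],
  [0, 0, 0, 0, 1],
  [0, 0, 0, 0, 1],
  [0, 0, 0, 0, 1],
  [0, 0, 0, 0, 1],
  [0, 0, 0, 0, 1],
  [0, 0, 0, 0, 1],
  [0, 0, 0, 0, 1],
  [0, 0, 0, 0, 1],
  [0, 0, 0, 0, 1],
])

```text
clock: 23.05
ee_pos: [0.507, -0.3345, 0.2443]
eef_rot: [-2.259, -2.184, -0.0]
ft_force: [-0.2, 0.3, -0.1]
grip_width: 0.0001
grasp_force: 0.0
```

Emit:
apply_moves([
  [0, 0, 0, 0, 1],
  [0, 0, 0, 0, 1],
  [0, 0, 0, 0, 1],
  [0, 0, 0, 0, 1],
  [0, 0, 0, 0, 1],
  [0, 0, 0, 0, 1],
  [0, 0, 0, 0, 1],
  [0, 0, 0, 0, 1],
  [0, 0, 0, 0, 1],
  [0, 0, 0, 0, 1],
  [0, 0, 0, 0, 1],
  [0, 0, 0, 0, 1],
])

```text
clock: 24.55
ee_pos: [0.507, -0.3345, 0.2443]
eef_rot: [2.259, 2.183, 0.0]
ft_force: [-0.0, -0.3, 0.0]
grip_width: 0.0002
grasp_force: 0.0
```

```bash
python3 -c "
from h import *
track();print(ctrl.job_done())"
```

```text
top 24.6 [(np.float64(-0.091), np.float64(-0.12)), (np.float64(-0.174), np.float64(-0.232)), (np.float64(-0.254), np.float64(-0.281))]
scene 24.65 [(np.float64(-0.092), np.float64(-0.12)), (np.float64(-0.256), np.float64(-0.282))]
the job is handed in; nothing more can be done
None
```

The carriage stands by itself with its leading face about 2 mm from the pointer by the camera measurements, the tumbler upright in the middle and the hand clear; the job was handed in at about 25 s, and no verdict was returned.

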